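Count three coil cores through the gate of a counting tray

ROBOT

A 6-joint arm with a two-finger parallel gripper is mounted at the origin on the work surface. World frame = base frame: x ahead of the robot, y to its left, z up, the work surface at z = 0. Lengths are in m, angles in degrees, forces in N, time in s.
With the tool pointing down it reaches from about 0.35 to 0.875 m from the base axis. Payload 4.2 kg.
Tool frame: the origin (TCP) lies between the finger pads; the fingertips stand 17 mm ahead of it and the grasp point (between the pads) lies 2 mm behind it; z points along the fingers, y is the line along which they close (so a half turn about z gives the same grasp; the last joint's range is limited). The gripper opens to 87 mm and grips with 3 to 60 N. Pads are 19 mm wide; open, the fingers measure 117 mm over their backs; the gripper's body (75 mm by 190 mm) begins 51 mm behind the grasp point.
Start: joints at [-54.855, 22.042, 0.453, 0, -68.411, -14.817], TCP at [0.217, -0.586, 0.24] pointing down, gripper open.
Joint ranges: [-179.83, 179.83], [-69.29, 118.12], [-61.27, 80.66], [-181.25, 117.63], [-171.15, -9.14], [-177.46, 177.46]. Speed limits (degrees/s): [159.86, 159.86, 180, 180, 180, 180].

INTERFACE

Orientations are given as a 3x3 rotation matrix whose columns are the frame's x, y, z axes.
In Python, from station import sense, capture, r, masks_of gives the robot as it stands.
- The arm moves only by the tool apply_moves, never from a script. Its argument "steps" is a list that holds one entry, the list of rows, each a list of 7 numbers: the opening, from 0 (shut) to 1 (fully open), then the shift along the tool's x, y, z in mm, then the turn, a rotation vector about the tool's x, y, z in rad. A call has 1 to 12 rows; each row shifts and turns the commanded pose from where the row before left it, along the tool's axes as they then stand; what a row does not reach is not made up. A row lasts 1/8 s, in which the tool goes at most 62.5 mm and 10.7 degrees, less where a joint would pass 70% of its speed; a pose out of reach is approached as far as the arm can. A call with a gripper value outside its range is refused whole. The fingers move at their own pace and stop on an object; the grip force is fixed at half the most. Time passes only in rows, so rows that do not move let the fingers close. It gives the time, the measured TCP pose, the force and the opening at its end, in the units of the state.
- sense(): the state, without advancing time (a new reading comes with each control period).
- capture(name): name is "side" or "top"; returns a dict with "color" (400x640x3 uint8, red, green, blue), "vfov" (degrees; the focal length in pixels is half the picture's height over the tangent of half this angle, whatever the lens; pixels are square), "cx", "cy" (the principal point, pixels), "T" (4x4, takes a point from camera to world coordinates). Camera axes: x right, y down, z forward; pixel columns grow to the right and rows downward; lengths in m; the calibration is good to about 2 mm. A picture is of the moment at which its call begins. There is no depth.
- r.finish_job(): hands the job in, once; it reports no verdict.
Trained networks look in a picture, given as the dict that the camera call returned (one of the last four; its "shot" number tells which), for a name from the list of things; names that differ only in an ending like _2 or _b are one class to them, and where a whole thing is asked for, a point or a joint stands for the part that bears it (a point fixed in the world has none). Each returns a list of dicts, best first, with "confidence" (0 to 1); they miss things now and then, are a little off and sometimes report something else, mostly with a low value. They report only what shows in the picture. A call takes as long as a camera call. They do not tell look-alikes from the thing itself.
- masks_of(picture, thing): "pixels" (400x640 bool, what is visible of it) and "box" ([left, top, width, height] in pixels, round what is visible of it).
The state is a dict: "time_s": time; "joints": joint angles; "joint_velocities": joint speeds; "effort": joint torques, N m; "tcp_pos": TCP position; "ee_rot": TCP orientation; "wrist_force": force on the tool from outside, world axes, zero at the start; "moment": the same for the moment, N m; "gripper_width": opening from 0.0 (shut) to 1.0 (fully open).
Only numpy, scipy, OpenCV 4.12 (cv2) and the standard library are available. Lean on these libraries where they do the work, as an engineer would, in place of code of your own. Each camera call takes 0.05 s, during which the arm holds its last target. There are 200 camera calls.

TASK

With the fingertips, sweep the three black-and-copper coil cores across the counting tray and through its narrow gate, one at a time, so that each drops into the blue catch well behind the gate before the next one passes. Only push them along the deck: never lift or carry one, and leave the blue capacitor and the brass standoff standing where they are on the tray and everything else on the bench alone.

Things in the scene. Friction and masses are not known exactly. Their poses are not given: they have to be found in the camera images.
- tray: fixed counting tray, solid grey, z up. Origin at bench level under the light flat deck, which lies 60 mm above the bench and spans x -130 to 130, y -105 to 81 mm in tray axes inside a wall 14 mm high, 4 to 5 mm thick. The wall on the +y side (y 81 to 85) has the gate in its middle (x -20 to 20); right behind it, at y = 85, the deck ends and drops into the blue well
- gate (a point): middle of the gate (40 mm wide, in a wall 4 mm thick and 14 mm high, open above) at deck level, 83 mm from the tray's origin; tray axes, +y leads out into the well. Behind the wall a black sensor head with green lamp flanks the gate on each side (x 25 to 43, y 85 to 97 mm in tray axes), 20 mm above the deck
- well_floor (a point): middle of the floor of the blue open catch well, 5 mm above the bench, 55 mm below the deck; the well is 94 mm wide (x) and 70 mm long (y, from the deck's end) inside, its rim 14 mm above the deck
- core_a: loose black ferrite drum core with a copper winding, a flat disc 28 mm across and 14 mm high, about 30 g, lying flat on the deck; origin at its centre (7 mm above the deck), z its axis
- core_b: a second core, the same
- core_c: a third core, the same
- capacitor: blue can capacitor standing loose on the deck near one end of the gate wall, 16 mm across, 25 mm high; origin under its centre, z up; to stay where it is
- standoff: round brass standoff standing loose on the deck near the other end of the gate wall, 16 mm across, 25 mm high; origin under its centre, z up; to stay where it is
- tweezers: black tweezers, 120 mm, lying loose on the bench at the right; origin under the middle; leave alone
- solder_reel: white and silver reel, 60 mm across, 40 mm high, standing loose on the bench; origin under its centre; leave alone
- flux: small bottle with a red cap, 40 mm across, 90 mm high, standing loose on the bench; origin under its centre; leave alone
- driver: screwdriver with a yellow handle, 170 mm, lying loose on the bench; origin near its middle; leave alone
Mind the look-alikes: they are no part of the job. Leave any red look-alike of the core_a alone.

How it is judged (in metres and radians):
On the way, in this order (a step that is already met when the one before it is completed fails the run):
1. exactly one core has dropped into the well, the other two are still on the deck ((((z of core_a in the frame of tray between 0 and 0.052 m and x of core_a in the frame of tray between -0.048 and 0.048 m and y of core_a in the frame of tray between 0.084 and 0.156 m) and (z of core_b in the frame of tray above 0.06 m and y of core_b in the frame of tray below 0.0845 m) and (z of core_c in the frame of tray above 0.06 m and y of core_c in the frame of tray below 0.0845 m)) or ((z of core_b in the frame of tray between 0 and 0.052 m and x of core_b in the frame of tray between -0.048 and 0.048 m and y of core_b in the frame of tray between 0.084 and 0.156 m) and (z of core_a in the frame of tray above 0.06 m and y of core_a in the frame of tray below 0.0845 m) and (z of core_c in the frame of tray above 0.06 m and y of core_c in the frame of tray below 0.0845 m)) or ((z of core_c in the frame of tray between 0 and 0.052 m and x of core_c in the frame of tray between -0.048 and 0.048 m and y of core_c in the frame of tray between 0.084 and 0.156 m) and (z of core_a in the frame of tray above 0.06 m and y of core_a in the frame of tray below 0.0845 m) and (z of core_b in the frame of tray above 0.06 m and y of core_b in the frame of tray below 0.0845 m)))), for 0.2 s.
2. exactly two cores are in the well, the third is still on the deck ((((z of core_a in the frame of tray above 0.06 m and y of core_a in the frame of tray below 0.0845 m) and (z of core_b in the frame of tray between 0 and 0.052 m and x of core_b in the frame of tray between -0.048 and 0.048 m and y of core_b in the frame of tray between 0.084 and 0.156 m) and (z of core_c in the frame of tray between 0 and 0.052 m and x of core_c in the frame of tray between -0.048 and 0.048 m and y of core_c in the frame of tray between 0.084 and 0.156 m)) or ((z of core_b in the frame of tray above 0.06 m and y of core_b in the frame of tray below 0.0845 m) and (z of core_a in the frame of tray between 0 and 0.052 m and x of core_a in the frame of tray between -0.048 and 0.048 m and y of core_a in the frame of tray between 0.084 and 0.156 m) and (z of core_c in the frame of tray between 0 and 0.052 m and x of core_c in the frame of tray between -0.048 and 0.048 m and y of core_c in the frame of tray between 0.084 and 0.156 m)) or ((z of core_c in the frame of tray above 0.06 m and y of core_c in the frame of tray below 0.0845 m) and (z of core_a in the frame of tray between 0 and 0.052 m and x of core_a in the frame of tray between -0.048 and 0.048 m and y of core_a in the frame of tray between 0.084 and 0.156 m) and (z of core_b in the frame of tray between 0 and 0.052 m and x of core_b in the frame of tray between -0.048 and 0.048 m and y of core_b in the frame of tray between 0.084 and 0.156 m)))), for 0.2 s.
At the end, for the whole second after the job is handed in: all three cores lie at rest inside the catch well, their centres at least 8 mm below the deck; capacitor and standoff stand upright (within 0.3 rad) within 15 mm of where they were (z of core_a in the frame of tray between 0 and 0.052 m and x of core_a in the frame of tray between -0.048 and 0.048 m and y of core_a in the frame of tray between 0.084 and 0.156 m and z of core_b in the frame of tray between 0 and 0.052 m and x of core_b in the frame of tray between -0.048 and 0.048 m and y of core_b in the frame of tray between 0.084 and 0.156 m and z of core_c in the frame of tray between 0 and 0.052 m and x of core_c in the frame of tray between -0.048 and 0.048 m and y of core_c in the frame of tray between 0.084 and 0.156 m and linear speed of each of core_a, core_b, core_c below 0.02 m/s and angle between each of capacitor, standoff's own z axis and vertical below 0.3 rad and distance of each of capacitor, standoff from where it was at the start of the episode below 0.015 m); the robot touches nothing.
It fails at once if a core is lifted: its centre rises more than 10 mm above where it lies on the deck (height (world z) of any of core_a, core_b, core_c above 0.077 m).
It fails at once if the capacitor or the standoff is knocked over or shifted more than 15 mm (not (angle between each of capacitor, standoff's own z axis and vertical below 0.3 rad and distance of each of capacitor, standoff from where it was at the start of the episode below 0.015 m)).
It fails at once if something else on the bench is moved more than 30 mm (distance of any of tweezers, solder_reel, flux, driver from where it was at the start of the episode above 0.03 m).
It also fails if it takes over 67 s, if anything falls off the work surface, if the arm or the gripper's body presses on something with over 40 N, if the wrist force passes 120 N, or if a joint passes its speed limit or range.

## Working session

There is one attempt and no reset: what is moved stays moved. The work goes in short steps, Python scripts to look and compute and a tool call to move; the robot and the scene stay as the last step left them, time stands still between calls to the robot, and variables do not carry over. Pictures are saved under pics/ and viewed, on a budget of 10 in all, crops included, one or two more only if the job needs it, and the job is handed in when it is done.

Besides the shell and the picture viewer there is one more tool, called after "Call:" as a command line: name --argument value ..., lists and objects as JSON in quotes. apply_moves: Moves the arm, as the interface text tells. Its arguments: {"type":"object","properties":{"steps":{"type":"array","items":{"type":"array","items":{"type":"array","items":{"type":"number"}}}}},"required":["steps"]}

```bash
ls; mkdir -p pics; cat > h.py <<'E'
import numpy as np, cv2
from station import sense, capture, r, masks_of
def ray(p,u,v):
    f=200/np.tan(np.radians(p["vfov"])/2)
    d=p["T"][:3,:3]@np.array([(u-p["cx"])/f,(v-p["cy"])/f,1]); return p["T"][:3,3],d
def at(p,u,v,z):
    o,d=ray(p,u,v); return o+d*(z-o[2])/d[2]
def proj(p,X):
    f=200/np.tan(np.radians(p["vfov"])/2)
    c=np.linalg.inv(p["T"])@np.r_[X,1]; return p["cx"]+f*c[0]/c[2],p["cy"]+f*c[1]/c[2]
def save(p,n): cv2.imwrite("pics/"+n,p["color"][:,:,::-1])
def cen(m):
    ys,xs=np.nonzero(m["pixels"]); return xs.mean(),ys.mean()
E
python3 - <<'E'
from h import *
t=capture("top");s=capture("side");save(t,"t0.png");save(s,"s0.png")
for n,p in(("top",t),("side",s)):
    print(n,p["vfov"],p["T"][:3,3],p["T"][:3,2])
for k,z in(("core_a",.067),("capacitor",.0725),("standoff",.0725),("tray",.06)):
    for m in masks_of(t,k): 
        u,v=cen(m);print(k,m["confidence"],round(u),round(v),m["box"],at(t,u,v,z)[:2].round(4))
print(sense())
E
```

```text
pics
top 43.22253938773117 [ 0.41536958 -0.21656592  1.23319311] [ 0.08626064  0.00314764 -0.99626763]
side 43.70541062047923 [0.32189048 0.63444518 0.84753938] [ 0.17041723 -0.73251829 -0.65907126]
core_a 0.65 205 246 [198.5, 240.8, 13.0, 10.2] [0.4202 0.0319]
core_a 0.62 271 220 [265.9, 214.7, 12.8, 9.9] [ 0.4794 -0.1209]
capacitor 0.62 244 235 [240.2, 233.4, 10.7, 1.5] [ 0.4445 -0.0603]
tray 0.79 263 190 [196.3, 127.6, 120.1, 120.9] [ 0.5512 -0.101 ]
{'time_s': 0.3, 'joints': array([-5.48559971e+01,  2.20595568e+01,  4.29617286e-01, -1.00313231e-02,
       -6.84107709e+01, -1.48159304e+01]), 'joint_velocities': array([-0.03525871, -0.23323115,  0.2275723 , -0.06683758,  0.0691665 ,
        0.11851829]), 'effort': array([-2.77557774e-04, -3.90041113e+01,  1.87243706e+01,  4.21570793e+00,
        1.29604855e-02, -1.30255839e-04]), 'tcp_pos': array([ 0.21707565, -0.5858891 ,  0.23917813]), 'ee_rot': array([[-9.37741232e-01, -3.47334573e-01, -2.75881802e-04],
       [-3.47334681e-01,  9.37740990e-01,  6.74713686e-04],
       [ 2.43542844e-05,  7.28530161e-04, -9.99999734e-01]]), 'wrist_force': array([ 0.69670239,  0.68178065, -0.84323803]), 'moment': array([ 0.01842464,  0.0404936 , -0.0144117 ]), 'gripper_width': 1.0004127462647208}
```

```bash
python3 - <<'E'
import cv2
a=cv2.imread("pics/t0.png");cv2.imwrite("pics/t0z.png",cv2.resize(a[90:290,140:390],(750,600),interpolation=cv2.INTER_CUBIC))
E
```

```text
(no output)
```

View pics/t0z.png

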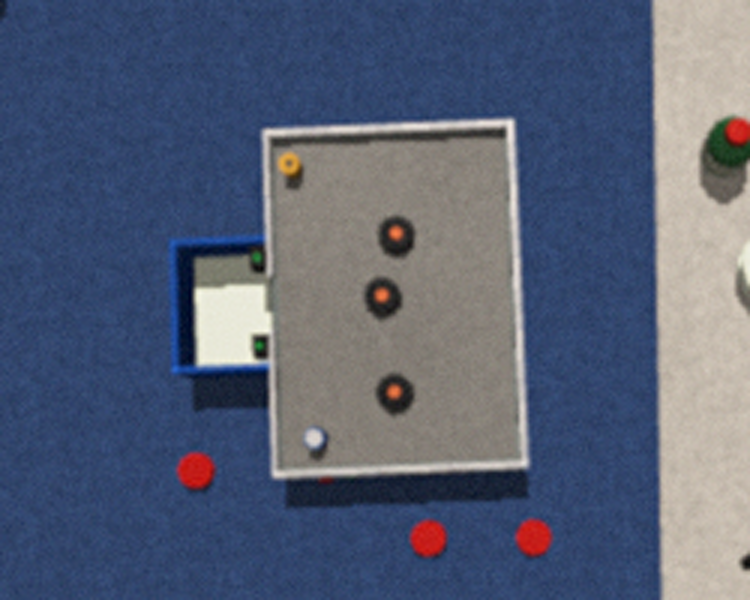

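View pics/s0.png

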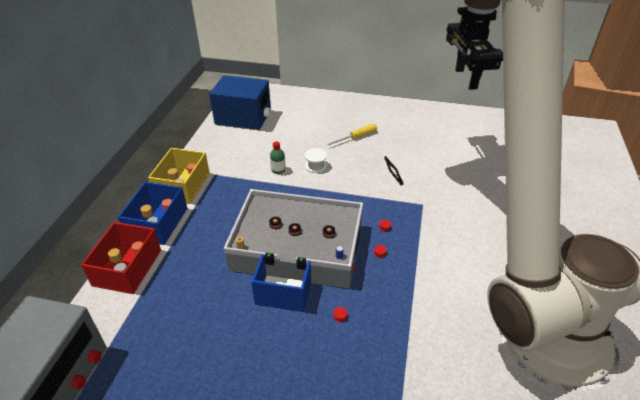

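```bash
cat >> h.py <<'E'
from scipy.optimize import least_squares
def blobs(p,lo,hi,roi,amin):
    h=cv2.cvtColor(p["color"],cv2.COLOR_RGB2HSV); x0,y0,x1,y1=roi
    k=cv2.inRange(h[y0:y1,x0:x1],np.array(lo),np.array(hi))
    n,_,st,c=cv2.connectedComponentsWithStats(k)
    return [(c[i][0]+x0,c[i][1]+y0,st[i,4]) for i in range(1,n) if st[i,4]>=amin]
def toT(X,pose):
    x,y,a=pose; c,s=np.cos(a),np.sin(a); d=np.array(X[:2])-[x,y]; return np.array([c*d[0]+s*d[1],-s*d[0]+c*d[1]])
def toW(q,pose):
    x,y,a=pose; c,s=np.cos(a),np.sin(a); return np.array([x+c*q[0]-s*q[1],y+s*q[0]+c*q[1]])
E
python3 - <<'E'
from h import *
t=capture("top")
z=lambda u,v:(140+u/3,90+v/3)
obs=[((264,130),(134,85),.074),((514,120),(134,-109),.074),((527,467),(-134,-109),.074),((274,477),(-134,85),.074),((257,258),(34,91),.08),((261,346),(-34,91),.08)]
W=[(at(t,*z(*o[0]),o[2])[:2]*1000,np.array(o[1])) for o in obs]
f=lambda P:np.concatenate([toW(q,P)-w for w,q in W])
s=least_squares(f,[550,-100,0]);P=s.x;print(P,s.fun.reshape(-1,2).round(1))
roi=(232,130,312,248)
print("copper");[print(b,toT(at(t,b[0],b[1],.074)*1000,P).round(1)) for b in blobs(t,(3,110,110),(16,255,255),roi,4)]
print("dark");[print(b,toT(at(t,b[0],b[1],.067)*1000,P).round(1)) for b in blobs(t,(0,0,0),(179,255,60),roi,25)]
print("lamps",[(b,toT(at(t,b[0],b[1],.08)*1000,P).round(1)) for b in blobs(t,(45,80,30),(80,255,255),(220,165,235,215),2)])
for n,u in(("cap",(314,437)),("so",(289,163))): print(n,toT(at(t,*z(*u),.085)*1000,P).round(1))
np.save("P.npy",P)
R=sense()["ee_rot"];
E
```

```text
[ 5.50244597e+02 -1.10439017e+02  3.34067806e-02] [[-0.8 -0. ]
 [-0.7  0.6]
 [ 0.6 -0.3]
 [ 0.3  0.5]
 [ 0.3 -1.1]
 [ 0.2  0.2]]
copper
(np.float64(271.63157894736844), np.float64(167.21052631578948), np.int32(19)) [ 50.8 -14.1]
(np.float64(266.9), np.float64(187.95), np.int32(20)) [ 2.8 -1.5]
(np.float64(271.0), np.float64(220.0), np.int32(21)) [-71.7  -8.5]
dark
(np.float64(288.8205128205128), np.float64(134.46153846153845), np.int32(39)) [127.9 -56.5]
(np.float64(271.94871794871796), np.float64(168.96153846153845), np.int32(78)) [ 47.8 -14.2]
(np.float64(267.4512195121951), np.float64(189.4268292682927), np.int32(82)) [ 0.2 -2.1]
(np.float64(271.34567901234567), np.float64(221.17283950617283), np.int32(81)) [-74.   -8.6]
lamps [((np.float64(225.3846153846154), np.float64(175.3846153846154), np.int32(13)), array([35.2, 92.7])), ((np.float64(226.0909090909091), np.float64(204.63636363636363), np.int32(11)), array([-32.6,  92.8]))]
cap [-105.5   51.6]
so [105.6  64.7]
```

Call:
apply_moves --steps '[[[0.17,0,0,0,0,0,-0.1785],[0.17,0,0,0,0,0,-0.1785],[0.17,0,0,0,0,0,-0.1785],[0.17,0,0,0,0,0,-0.1785],[0.17,0,0,0,0,0,-0.1785],[0.17,0,0,0,0,0,-0.1785],[0.17,0,0,0,0,0,-0.1785],[0.17,0,0,0,0,0,0]]]'

```text
time_s: 1.35
tcp_pos: [0.2171, -0.586, 0.2395]
ee_rot: [[0.031, -1.0, -0.0], [-1.0, -0.031, 0.0], [-0.0, 0.0, -1.0]]
wrist_force: [0.5, 0.3, -0.3]
gripper_width: 0.204
```

```bash
cat >> h.py <<'E'
P=np.load("P.npy")
def here(): 
    s=sense(); q=toT(s["tcp_pos"]*1000,P); R=s["ee_rot"]
    print("t",s["time_s"],"tray",q.round(1),"z",(s["tcp_pos"][2]*1000).round(1),"rel yaw",np.degrees(np.arctan2(R[1,0],R[0,0])-P[2]).round(2),"tilt",R[:2,2].round(4),"w",s["gripper_width"],"F",s["wrist_force"].round(1)); return s
def go(x,y,z):
    s=sense(); w=toW((x,y),P); d=np.r_[w,z]-s["tcp_pos"]*1000
    print("to",(x,y,z),"tool delta",(s["ee_rot"].T@d).round(1))
E
python3 - <<'E'
from h import *
here();go(2,-40,200);go(2,-40,80)
E
```

```text
t 1.35 tray [-348.8 -464.2] z 239.5 rel yaw -90.12 tilt [-0.      0.0001] w 0.203889752302323 F [ 0.5  0.3 -0.3]
to (2, -40, 200) tool delta [-424.9 -350.    39.5]
to (2, -40, 80) tool delta [-424.9 -350.   159.5]
```

Call:
apply_moves --steps '[[[0.17,-38.6,-31.8,3.5,0,0,0],[0.17,-38.6,-31.8,3.5,0,0,0],[0.17,-38.6,-31.8,3.5,0,0,0],[0.17,-38.6,-31.8,3.5,0,0,0],[0.17,-38.6,-31.8,3.5,0,0,0],[0.17,-38.6,-31.8,3.5,0,0,0],[0.17,-38.6,-31.8,3.5,0,0,0],[0.17,-38.6,-31.8,3.5,0,0,0],[0.17,-38.6,-31.8,3.5,0,0,0],[0.17,-38.6,-31.8,3.5,0,0,0],[0.17,-38.6,-31.8,3.5,0,0,0],[0.17,0,0,0,0,0,0]]]'

```text
time_s: 2.85
tcp_pos: [0.5541, -0.1476, 0.2005]
ee_rot: [[0.035, -0.999, -0.0], [-0.999, -0.035, 0.0], [-0.0, 0.0, -1.0]]
wrist_force: [-0.5, -0.1, -0.7]
gripper_width: 0.173
```

```bash
python3 - <<'E'
from h import *
here();go(2,-40,80)
E
```

```text
t 2.85 tray [  2.7 -37.2] z 200.5 rel yaw -89.93 tilt [-0.0002  0.0001] w 0.17293207149997247 F [-0.5 -0.1 -0.7]
to (2, -40, 80) tool delta [  2.8   0.6 120.5]
```

Go down, then look before pushing.

Call:
apply_moves --steps '[[[0.17,2.8,0.6,40,0,0,0],[0.17,0,0,40,0,0,0],[0.17,0,0,25,0,0,0],[0.17,0,0,15,0,0,0],[0.17,0,0,0,0,0,0]]]'

```text
time_s: 3.48
tcp_pos: [0.5514, -0.1532, 0.0805]
ee_rot: [[0.032, -0.999, -0.002], [-0.999, -0.032, -0.0], [0.0, 0.002, -1.0]]
wrist_force: [-0.2, 0.3, 0.4]
gripper_width: 0.168
```

```bash
python3 - <<'E'
from h import *
here();go(0,-2,80);go(0,70,80)
s=capture("side");a=s["color"][170:320,210:380,::-1];cv2.imwrite("pics/s1.png",cv2.resize(a,None,fx=4,fy=4,interpolation=2))
E
```

```text
t 3.475 tray [ -0.3 -42.8] z 80.5 rel yaw -90.08 tilt [-0.0018 -0.0001] w 0.16804578644349466 F [-0.2  0.3  0.4]
to (0, -2, 80) tool delta [-40.8  -0.2   0.5]
to (0, 70, 80) tool delta [-1.128e+02 -1.000e-01  5.000e-01]
```

View pics/s1.png

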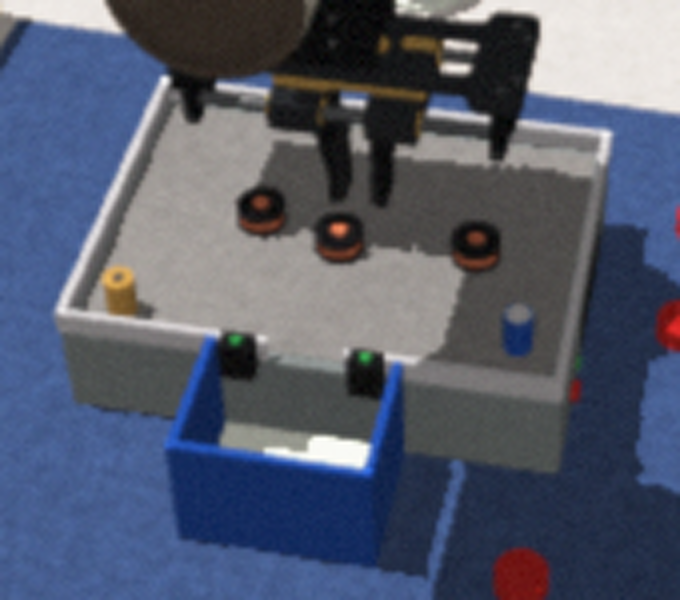

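Call:
apply_moves --steps '[[[0.17,-7,-2.5,0,0,0,0],[0.17,-7,0,0,0,0,0],[0.17,-7,0,0,0,0,0],[0.17,-7,0,0,0,0,0],[0.17,-7,0,0,0,0,0],[0.17,-7,0,0,0,0,0],[0.17,-7,0.5,0,0,0,0],[0.17,-7,0.5,0,0,0,0],[0.17,-7,0.5,0,0,0,0],[0.17,-7,0.5,0,0,0,0],[0.17,-4,0,0,0,0,0],[0.17,0,0,0,0,0,0]]]'

```text
time_s: 5.03
tcp_pos: [0.5499, -0.0784, 0.0809]
ee_rot: [[0.034, -0.999, -0.0], [-0.999, -0.034, 0.0], [-0.0, 0.0, -1.0]]
wrist_force: [0.8, 0.4, 0.6]
gripper_width: 0.17
```

```bash
python3 - <<'E'
from h import *
here();go(0,70,80)
s=capture("side");a=s["color"][170:320,210:380,::-1];cv2.imwrite("pics/s2.png",cv2.resize(a,None,fx=4,fy=4,interpolation=2))
E
```

```text
t 5.025 tray [ 0.8 32. ] z 80.9 rel yaw -89.97 tilt [-0.0003  0.0002] w 0.17018507893425638 F [0.8 0.4 0.6]
to (0, 70, 80) tool delta [-38.    0.7   0.9]
```

View pics/s2.png

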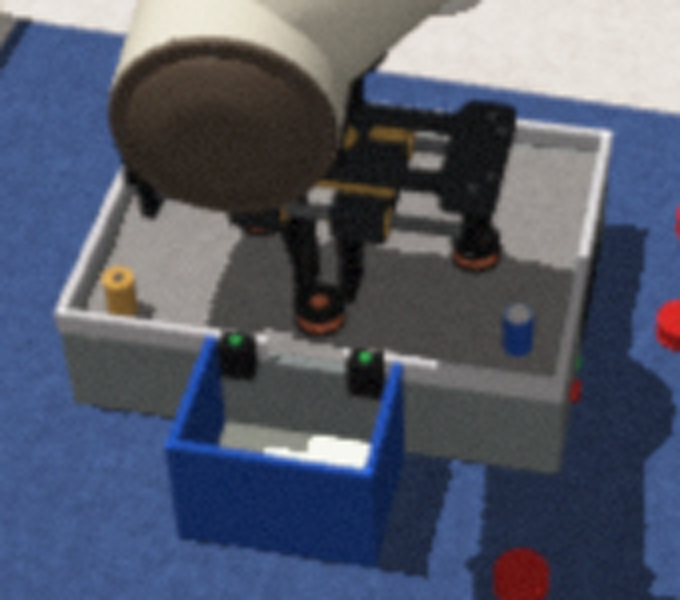

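Call:
apply_moves --steps '[[[0.17,-6,0.7,0,0,0,0],[0.17,-6,0,0,0,0,0],[0.17,-6,0,0,0,0,0],[0.17,-6,0,0,0,0,0],[0.17,-6,0,0,0,0,0],[0.17,-6,0,0,0,0,0],[0.17,-2,0,0,0,0,0],[0.17,0,0,0,0,0,0],[0.17,0,0,0,0,0,0]]]'

```text
time_s: 6.2
tcp_pos: [0.548, -0.0409, 0.081]
ee_rot: [[0.033, -0.999, -0.0], [-0.999, -0.033, 0.0], [-0.0, 0.0, -1.0]]
wrist_force: [-0.1, 0.3, 0.4]
gripper_width: 0.17
```

```bash
python3 - <<'E'
from h import *
here()
s=capture("side");a=s["color"][170:320,210:380,::-1];cv2.imwrite("pics/s3.png",cv2.resize(a,None,fx=4,fy=4,interpolation=2))
E
```

```text
t 6.2 tray [ 0.1 69.5] z 81.0 rel yaw -90.01 tilt [-0.      0.0001] w 0.16951364578532965 F [-0.1  0.3  0.4]
```

View pics/s3.png

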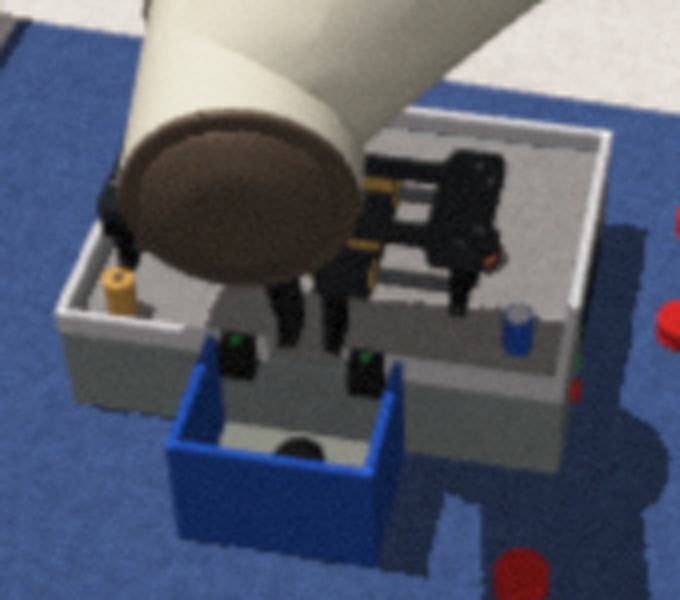

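Call:
apply_moves --steps '[[[0.17,2,0,0,0,0,0],[0.17,0,0,-25,0,0,0],[0.3,0,0,-20,0,0,0],[0.5,28,-17,0,0,0,0],[0.5,28,-17,0,0,0,0],[0.5,25.5,-16,0,0,0,0],[0.5,0,0,0,0,0,0],[0.5,0,0,0,0,0,0]]]'

```text
time_s: 7.25
tcp_pos: [0.6002, -0.1226, 0.1257]
ee_rot: [[0.033, -0.999, -0.001], [-0.999, -0.033, 0.0], [-0.0, 0.001, -1.0]]
wrist_force: [-0.1, 0.7, -0.5]
gripper_width: 0.497
```

```bash
python3 - <<'E'
from h import *
here();go(50,-14,80.5)
s=capture("side")
for m in masks_of(s,"core_a"):
    print(m["confidence"],m["box"])
roi=(210,190,380,270)
for b in blobs(s,(3,110,90),(16,255,255),roi,4):print(b,toT(at(s,b[0],b[1],.07)*1000,P).round(1))
E
```

```text
t 7.25 tray [ 49.6 -13.8] z 125.7 rel yaw -90.03 tilt [-0.001   0.0002] w 0.497175503084798 F [-0.1  0.7 -0.5]
to (50, -14, 80.5) tool delta [ 0.2 -0.5 45.2]
0.75 [333.8, 304.1, 14.2, 18.9]
0.67 [270.7, 216.8, 9.2, 10.7]
0.55 [375.3, 245.2, 12.1, 11.5]
0.48 [378.2, 220.8, 15.5, 10.6]
0.47 [279.1, 277.9, 9.2, 6.4]
0.45 [324.3, 225.0, 10.4, 9.8]
(np.float64(274.7142857142857), np.float64(220.0), np.int32(7)) [ 52.4 -18.8]
(np.float64(274.5), np.float64(226.2), np.int32(10)) [47.9  0.5]
(np.float64(328.57142857142856), np.float64(228.85714285714286), np.int32(7)) [-71.2 -13.3]
(np.float64(328.9090909090909), np.float64(235.0909090909091), np.int32(11)) [-75.3   5.4]
```

Call:
apply_moves --steps '[[[0.5,0,-0.5,20,0,0,0],[0.5,0,0,15,0,0,0],[0.5,0,0,10,0,0,0],[0.5,0,5,0,0,0,0],[0.5,0,5,0,0,0,0],[0.5,0,7,0,0,0,0],[0.5,0,7,0,0,0,0],[0.5,0,7,0,0,0,0],[0.5,0,7,0,0,0,0],[0.5,0,7,0,0,0,0],[0.5,0,7,0,0,0,0],[0.5,0,5,0,0,0,0]]]'

```text
time_s: 8.85
tcp_pos: [0.5438, -0.1245, 0.081]
ee_rot: [[0.034, -0.999, -0.0], [-0.999, -0.034, -0.0], [0.0, 0.0, -1.0]]
wrist_force: [0.6, -0.2, -0.4]
gripper_width: 0.499
```

```bash
python3 - <<'E'
from h import *
here();go(-7.7,-14,80.5)
s=capture("side");a=s["color"][170:320,210:380,::-1];cv2.imwrite("pics/s4.png",cv2.resize(a,None,fx=4,fy=4,interpolation=2))
roi=(210,190,380,270)
for b in blobs(s,(3,110,90),(16,255,255),roi,4):print(b,toT(at(s,b[0],b[1],.07)*1000,P).round(1))
E
```

```text
t 8.85 tray [ -6.9 -13.9] z 81.0 rel yaw -89.99 tilt [-0.0002 -0.    ] w 0.49948629407295914 F [ 0.6 -0.2 -0.4]
to (-7.7, -14, 80.5) tool delta [0.1 0.8 0.5]
(np.float64(296.2), np.float64(222.6), np.int32(5)) [  3.2 -19.4]
(np.float64(296.44444444444446), np.float64(229.0), np.int32(9)) [-1.9  0.1]
(np.float64(328.5), np.float64(229.0), np.int32(8)) [-71.2 -12.8]
(np.float64(328.8181818181818), np.float64(235.0909090909091), np.int32(11)) [-75.1   5.4]
```

View pics/s4.png

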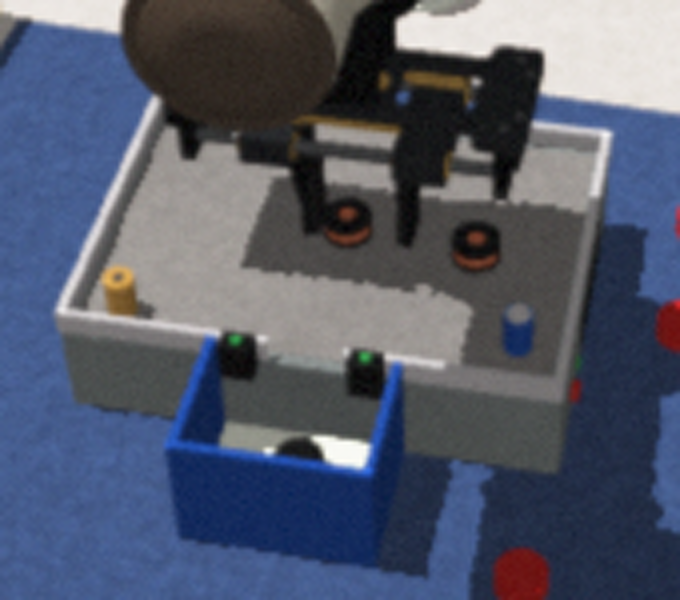

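Call:
apply_moves --steps '[[[0.5,0,-4,0,0,0,0],[0.5,0,-4,0,0,0,0],[0.5,11,0,0,0,0,0],[0.5,11,0,0,0,0,0],[0.5,11,0,0,0,0,0],[0.17,0,0,0,0,0,0],[0.17,0,0,0,0,0,0],[0.17,0,0,0,0,0,0],[0.17,0,0,0,0,0,0],[0.17,0,0,0,0,0,0],[0.17,-7,0,0,0,0,0],[0.17,-7,0,0,0,0,0]]]'

```text
time_s: 10.4
tcp_pos: [0.5529, -0.1427, 0.081]
ee_rot: [[0.034, -0.999, -0.0], [-0.999, -0.034, -0.0], [0.0, 0.0, -1.0]]
wrist_force: [-0.2, -0.2, -0.8]
gripper_width: 0.172
```

Call:
apply_moves --steps '[[[0.17,-7,0,0,0,0,0],[0.17,-7,0,0,0,0,0],[0.17,-7,0,0,0,0,0],[0.17,-7,0,0,0,0,0],[0.17,-7,0,0,0,0,0],[0.17,-7,0,0,0,0,0],[0.17,-7,0,0,0,0,0],[0.17,-7,0,0,0,0,0],[0.17,-6,0,0,0,0,0],[0.17,0,0,0,0,0,0]]]'

```text
time_s: 11.65
tcp_pos: [0.551, -0.0808, 0.0811]
ee_rot: [[0.034, -0.999, 0.0], [-0.999, -0.034, 0.0], [-0.0, -0.0, -1.0]]
wrist_force: [0.4, 0.3, 0.2]
gripper_width: 0.167
```

```bash
python3 - <<'E'
from h import *
here();go(0,70,80.5)
s=capture("side")
roi=(210,190,380,270)
for b in blobs(s,(3,110,90),(16,255,255),roi,4):print(b,toT(at(s,b[0],b[1],.07)*1000,P).round(1))
E
```

```text
t 11.65 tray [ 1.7 29.6] z 81.1 rel yaw -89.96 tilt [0.0001 0.0001] w 0.16744657831303456 F [0.4 0.3 0.2]
to (0, 70, 80.5) tool delta [-40.4   1.7   0.6]
(np.float64(328.5), np.float64(235.2), np.int32(10)) [-74.5   5.9]
(np.float64(289.1666666666667), np.float64(243.83333333333334), np.int32(6)) [ 3.4 46.4]
(np.float64(289.7), np.float64(250.4), np.int32(10)) [-2.1 64.6]
```

Core in cradle at x≈1; finish the push.

Call:
apply_moves --steps '[[[0.17,-6,0.8,0,0,0,0],[0.17,-6,0.9,0,0,0,0],[0.17,-6,0,0,0,0,0],[0.17,-6,0,0,0,0,0],[0.17,-6,0,0,0,0,0],[0.17,-6,0,0,0,0,0],[0.17,-4.4,0,0,0,0,0],[0.17,0,0,0,0,0,0],[0.17,0,0,0,0,0,0],[0.17,0,0,0,0,0,0]]]'

```text
time_s: 12.95
tcp_pos: [0.5478, -0.0411, 0.081]
ee_rot: [[0.033, -0.999, -0.0], [-0.999, -0.033, 0.0], [-0.0, 0.0, -1.0]]
wrist_force: [0.3, -0.2, -0.5]
gripper_width: 0.172
```

```bash
python3 - <<'E'
from h import *
here();go(-72,-9,80.5)
s=capture("side");a=s["color"][170:320,210:380,::-1];cv2.imwrite("pics/s5.png",cv2.resize(a,None,fx=4,fy=4,interpolation=2))
E
```

```text
t 12.95 tray [-0.1 69.4] z 81.0 rel yaw -90.01 tilt [-0.0001  0.    ] w 0.17247979308034034 F [ 0.3 -0.2 -0.5]
to (-72, -9, 80.5) tool delta [78.4 71.9  0.5]
```

View pics/s5.png

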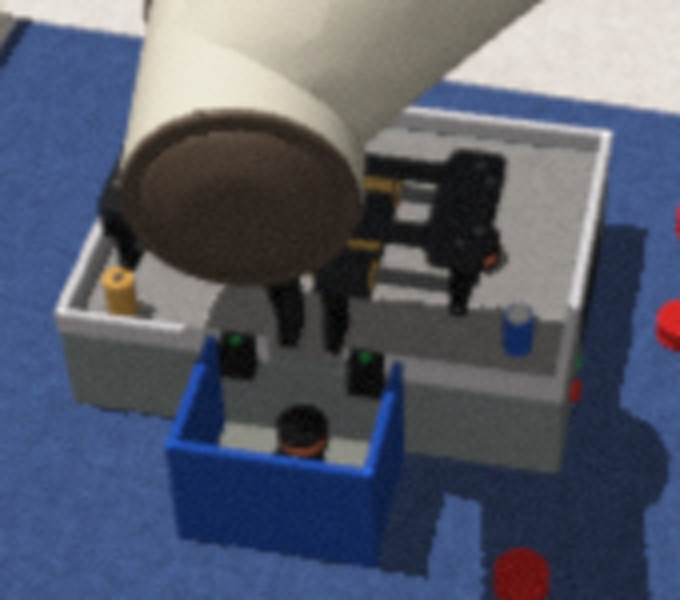

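Call:
apply_moves --steps '[[[0.17,2,0,0,0,0,0],[0.17,0,0,-25,0,0,0],[0.3,0,0,-20,0,0,0],[0.5,26,24,0,0,0,0],[0.5,26,24,0,0,0,0],[0.5,24.4,24,0,0,0,0],[0.5,0,0,0,0,0,0],[0.5,0,0,0,0,0,0]]]'

```text
time_s: 14.0
tcp_pos: [0.4792, -0.1217, 0.1263]
ee_rot: [[0.033, -0.999, 0.001], [-0.999, -0.033, -0.0], [0.0, -0.001, -1.0]]
wrist_force: [0.9, -0.9, 0.5]
gripper_width: 0.497
```

```bash
python3 - <<'E'
from h import *
here();go(-72,-9,80.5)
E
```

```text
t 14.0 tray [-71.4  -8.9] z 126.3 rel yaw -90.0 tilt [ 0.0011 -0.0001] w 0.4974254072853134 F [ 0.9 -0.9  0.5]
to (-72, -9, 80.5) tool delta [ 0.1  0.6 45.8]
```

Call:
apply_moves --steps '[[[0.5,0,0.5,20,0,0,0],[0.5,0,0,15,0,0,0],[0.5,0,0,10,0,0,0],[0.5,0,-5,0,0,0,0],[0.5,0,-5,0,0,0,0],[0.5,0,-8,0,0,0,0],[0.5,0,-8,0,0,0,0],[0.5,0,-8,0,0,0,0],[0.5,0,-8,0,0,0,0],[0.5,0,-8,0,0,0,0],[0.5,0,-8,0,0,0,0],[0.5,0,-8,0,0,0,0]]]'

```text
time_s: 15.5
tcp_pos: [0.5445, -0.1195, 0.081]
ee_rot: [[0.033, -0.999, -0.0], [-0.999, -0.033, -0.0], [0.0, 0.0, -1.0]]
wrist_force: [-1.0, 0.8, -0.1]
gripper_width: 0.498
```

Call:
apply_moves --steps '[[[0.5,0,-8,0,0,0,0],[0.5,0,-5,0,0,0,0],[0.5,0,0,0,0,0,0]]]'

```text
time_s: 15.88
tcp_pos: [0.5575, -0.119, 0.081]
ee_rot: [[0.034, -0.999, 0.001], [-0.999, -0.034, 0.0], [-0.0, -0.001, -1.0]]
wrist_force: [-0.6, 0.2, -1.1]
gripper_width: 0.496
```

```bash
python3 - <<'E'
from h import *
here();go(7.7,-9,80.5)
s=capture("side");a=s["color"][170:320,210:380,::-1];cv2.imwrite("pics/s6.png",cv2.resize(a,None,fx=4,fy=4,interpolation=2))
roi=(210,190,380,270)
for b in blobs(s,(3,110,90),(16,255,255),roi,4):print(b,toT(at(s,b[0],b[1],.07)*1000,P).round(1))
E
```

```text
t 15.875 tray [ 7.  -8.8] z 81.0 rel yaw -89.99 tilt [0.0006 0.0001] w 0.4958583284198211 F [-0.6  0.2 -1.1]
to (7.7, -9, 80.5) tool delta [ 0.2 -0.7  0.5]
(np.float64(296.2), np.float64(224.6), np.int32(5)) [  1.7 -13.2]
(np.float64(296.77777777777777), np.float64(230.66666666666666), np.int32(9)) [-3.7  5. ]
```

View pics/s6.png

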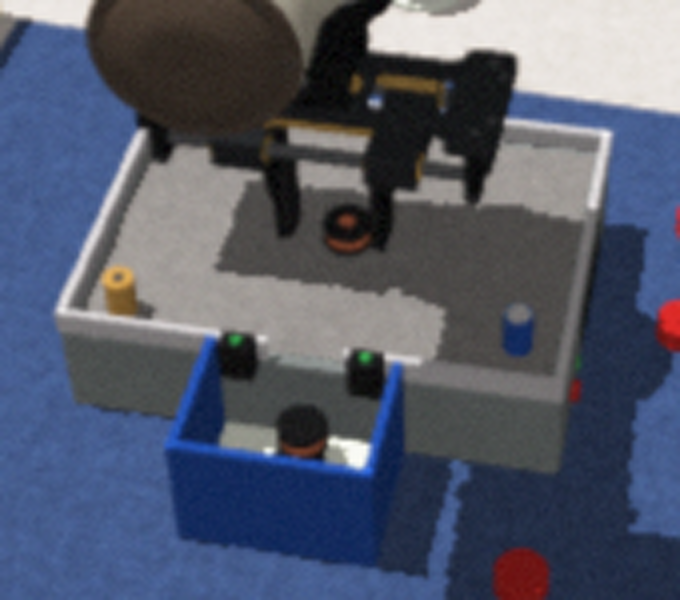

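Call:
apply_moves --steps '[[[0.5,0,4,0,0,0,0],[0.5,0,3.5,0,0,0,0],[0.5,11,0,0,0,0,0],[0.5,11,0,0,0,0,0],[0.5,11,0,0,0,0,0],[0.17,0,0,0,0,0,0],[0.17,0,0,0,0,0,0],[0.17,0,0,0,0,0,0],[0.17,0,0,0,0,0,0],[0.17,0,0,0,0,0,0],[0.17,-7,0,0,0,0,0],[0.17,-7,0,0,0,0,0]]]'

```text
time_s: 17.42
tcp_pos: [0.5501, -0.1378, 0.081]
ee_rot: [[0.034, -0.999, 0.0], [-0.999, -0.034, 0.0], [-0.0, -0.0, -1.0]]
wrist_force: [0.5, 0.6, -0.0]
gripper_width: 0.169
```

Call:
apply_moves --steps '[[[0.17,-7,0,0,0,0,0],[0.17,-7,0,0,0,0,0],[0.17,-7,0,0,0,0,0],[0.17,-7,0,0,0,0,0],[0.17,-7,0,0,0,0,0],[0.17,-7,0,0,0,0,0],[0.17,-7,0,0,0,0,0],[0.17,-7,0,0,0,0,0],[0.17,-6,0,0,0,0,0],[0.17,0,0,0,0,0,0]]]'

```text
time_s: 18.68
tcp_pos: [0.5481, -0.0759, 0.081]
ee_rot: [[0.034, -0.999, -0.0], [-0.999, -0.034, 0.0], [-0.0, 0.0, -1.0]]
wrist_force: [0.1, -0.5, 0.2]
gripper_width: 0.169
```

```bash
python3 - <<'E'
from h import *
here();go(0,70,80.5)
s=capture("side")
roi=(210,190,380,270)
for b in blobs(s,(3,110,90),(16,255,255),roi,4):print(b,toT(at(s,b[0],b[1],.07)*1000,P).round(1))
E
```

```text
t 18.675 tray [-1.  34.6] z 81.0 rel yaw -89.96 tilt [-0.  0.] w 0.1685210075694278 F [ 0.1 -0.5  0.2]
to (0, 70, 80.5) tool delta [-35.4  -1.1   0.6]
(np.float64(290.2), np.float64(245.6), np.int32(5)) [ 0.1 51. ]
(np.float64(289.54545454545456), np.float64(252.36363636363637), np.int32(11)) [-3.1 70.1]
```

Call:
apply_moves --steps '[[[0.17,-6,-0.5,0,0,0,0],[0.17,-6,-0.5,0,0,0,0],[0.17,-6,0,0,0,0,0],[0.17,-6,0,0,0,0,0],[0.17,-6,0,0,0,0,0],[0.17,-5.4,0,0,0,0,0],[0.17,0,0,0,0,0,0],[0.17,0,0,0,0,0,0],[0.17,0,0,0,0,0,0]]]'

```text
time_s: 19.85
tcp_pos: [0.5479, -0.0411, 0.081]
ee_rot: [[0.033, -0.999, -0.0], [-0.999, -0.033, 0.0], [-0.0, 0.0, -1.0]]
wrist_force: [0.1, 0.1, -0.3]
gripper_width: 0.166
```

Call:
apply_moves --steps '[[[0.17,3,0,0,0,0,0],[0.17,3,0,0,0,0,0],[0.17,0,0,-30,0,0,0],[0.17,0,0,-50,0,0,0],[0.17,20,0,-50,0,0,0],[0.17,50,0,0,0,0,0],[0.17,50,0,0,0,0,0],[0.17,50,0,0,0,0,0],[0.17,50,0,0,0,0,0],[0.17,0,0,0,0,0,0]]]'

```text
time_s: 21.1
tcp_pos: [0.5548, -0.27, 0.2103]
ee_rot: [[0.028, -1.0, -0.001], [-1.0, -0.028, -0.0], [0.0, 0.001, -1.0]]
wrist_force: [0.7, 0.0, -0.5]
gripper_width: 0.171
```

```bash
python3 - <<'E'
from h import *
here()
s=capture("side");t=capture("top")
a=cv2.resize(s["color"][170:320,210:380],(400,352),interpolation=2);b=cv2.resize(t["color"][120:260,190:330],(352,352),interpolation=2)
cv2.imwrite("pics/e.png",np.hstack([a,b])[:,:,::-1])
E
```

```text
t 21.1 tray [  -0.8 -159.6] z 210.3 rel yaw -90.28 tilt [-0.0008 -0.    ] w 0.171297094983329 F [ 0.7  0.  -0.5]
```

View pics/e.png

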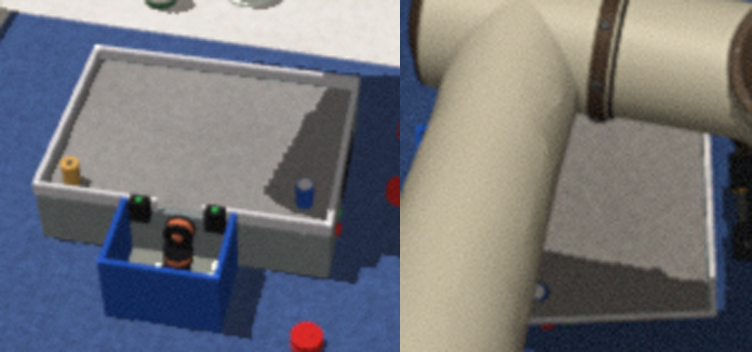

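```bash
python3 - <<'E'
from h import *
s=capture("side")
a=s["color"][245:310,245:320]
cv2.imwrite("pics/w.png",cv2.resize(a,None,fx=8,fy=8,interpolation=2)[:,:,::-1])
for q in((0,85,60),(0,85,5),(0,99,12),(0,99,26),(0,99,40),(0,99,45),(0,92,45),(0,92,52),(14,99,26),(0,113,33)):
    u,v=proj(s,np.r_[toW(q[:2],P),q[2]]/1000);print(q,round((u-245)*8),round((v-245)*8))
E
```

```text
(0, 85, 60) 333 125
(0, 85, 5) 343 261
(0, 99, 12) 330 284
(0, 99, 26) 327 250
(0, 99, 40) 324 216
(0, 99, 45) 323 203
(0, 92, 45) 330 183
(0, 92, 52) 329 166
(14, 99, 26) 276 243
(0, 113, 33) 313 274
```

View pics/w.png

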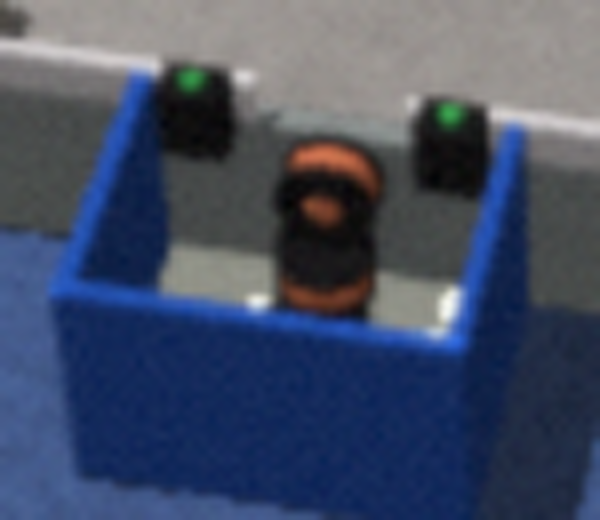

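Call:
apply_moves --steps '[[[0.17,50,0,-10,0,0,0],[0.17,50,0,0,0,0,0],[0.17,50,0,0,0,0,0],[0.17,50,0,0,0,0,0],[0.17,50,0,0,0,0,0],[0.17,0,0,0,0,0,0],[0.17,0,0,0,0,0,0],[0.17,0,0,0,0,0,0],[0.17,0,0,0,0,0,0],[0.17,0,0,0,0,0,0],[0.17,0,0,0,0,0,0],[0.17,0,0,0,0,0,0]]]'

```text
time_s: 22.75
tcp_pos: [0.5638, -0.5166, 0.2211]
ee_rot: [[0.034, -0.999, 0.0], [-0.999, -0.034, 0.0], [-0.0, -0.0, -1.0]]
wrist_force: [0.0, -0.2, -0.0]
gripper_width: 0.172
```

```bash
python3 - <<'E'
from h import *
t=capture("top");s=capture("side")
a=cv2.imread("pics/w.png");b=cv2.resize(s["color"][245:310,245:320],None,fx=8,fy=8,interpolation=2)[:,:,::-1]
print("side well diff",np.abs(a.astype(int)-b)[130:320,270:390].mean())
c=cv2.resize(t["color"][160:220,190:240],None,fx=8,fy=8,interpolation=2)
d=cv2.resize(t["color"][120:255,225:320],(338,480),interpolation=2)
cv2.imwrite("pics/e2.png",np.hstack([c,d])[:,:,::-1])
for q in((0,85,60),(0,92,45),(0,104,33),(0,120,5)):
    u,v=proj(t,np.r_[toW(q[:2],P),q[2]]/1000);print(q,round((u-190)*8),round((v-160)*8))
z=lambda u,v:(140+u/3,90+v/3)
t0=cv2.imread("pics/t0.png")[:,:,::-1]
for n,(u,v) in(("cap",(314,437)),("so",(289,163))):
    u,v=map(round,z(u,v));p=t0[v-6:v+7,u-6:u+7];R=cv2.matchTemplate(np.ascontiguousarray(t["color"][v-12:v+13,u-12:u+13]),np.ascontiguousarray(p),5);print(n,cv2.minMaxLoc(R)[1::2],"6,6=unmoved")
E
```

```text
side well diff 2.341125730994152
(0, 85, 60) 324 251
(0, 92, 45) 309 257
(0, 104, 33) 275 263
(0, 120, 5) 239 275
cap (0.9938570261001587, (6, 6)) 6,6=unmoved
so (0.9930825233459473, (6, 6)) 6,6=unmoved
```

View pics/e2.png

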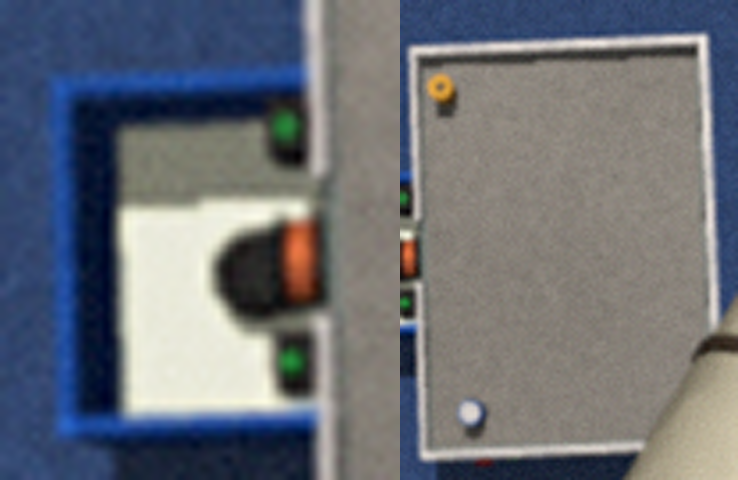

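```bash
python3 -c "
from station import r
print(r.finish_job())"
```

```text
the job is handed in; nothing more can be done
None
```

I swept all three cores through the gate one at a time, using the slightly opened fingertips as a cradle, and handed the job in at about 23 s. Before the final pushes I slid the two outer cores sideways in line with the gate. Nothing was lifted or gripped.

My last checks before handing in:
- **Cores:** all three are in the well and the deck is empty of cores. The first two lie stacked flat. The third stands on edge on top of them against the deck's end, at tray x about 0, y about 93 mm and z about 45–47 mm. That clears the 52 mm limit by only about 5 mm. The well looked the same in side pictures about 1.7 s apart, so nothing was visibly moving.
- **Capacitor and standoff:** upright, with no shift visible in the top picture.
- **Robot:** clear of everything, wrist force near 0.
- **Rest of the bench:** I did not check it separately at the end, but the arm stayed well above it throughout.

No check failed or disagreed. I viewed 10 pictures up to the first end check, then two more to judge the third core's pose and confirm the deck, so 12 in all against a budget of 10.

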